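Load two spice tins into the sloped rack

TASK

Load the two short spice tins into the sloped wooden rack, one in each lane, lids up and lying flat on the sloped floor. Push each one down its lane, in under the shelf, until it rests against the back stop. Leave the other jars and the salt shaker standing where they are.

Things in the scene. Friction and masses are not known exactly. Their poses are not given: they have to be found in the camera images.
- tin_a: one of two equal short round spice pots with a flat lid, 62 mm in diameter, 35 mm high, about 70 g, standing upright on the worktop; origin at the centre of its underside, z up through its lid. The other round things on the worktop are taller
- tin_b: one of two equal short round spice pots with a flat lid, 62 mm in diameter, 35 mm high, about 70 g, standing upright on the worktop; origin at the centre of its underside, z up through its lid. The other round things on the worktop are taller. Either tin may go in either lane
- rack: fixed wooden rack, 235 mm deep (x), 210 wide (y); origin: footprint centre on the worktop. Floor 225 mm long, slopes 15 degrees from the front (-x, to the robot; x=-0.122, z=0.078) down to the back stop (x=0.095, z=0.020). Rib and side rims 6 thick, 8 high make two lanes 80 wide, centres y=+-0.043, open at the front. Stop 30 high. Friction holds a tin on the slope; about 1 N slides it
- shelf_edge (a point): middle of the lower front edge of the rack's level shelf, 165 mm above the worktop (rack x=0.0145). The shelf, 10 mm thick on four corner posts (rack y=+-0.096), covers the lanes from here back. The front 140 mm of the lanes is open above. A tin at the stop has its near side 24 mm behind this edge: to push it there the tool must lean back to the robot by about 35 degrees
- left_stop (a point): left (+y) lane of the rack: the point where the middle of its sloped floor meets the face of the back stop. x points down the slope (away from the robot at rack yaw 0), y left across the lanes, z square to the floor, upward. A tin that is home has its underside centre 31 mm up the slope from here (x=-0.031)
- right_stop (a point): right (-y) lane of the rack: the point where the middle of its sloped floor meets the face of the back stop. x points down the slope (away from the robot at rack yaw 0), y left across the lanes, z square to the floor, upward. A tin that is home has its underside centre 31 mm up the slope from here (x=-0.031)
- jam_jar: jam jar, 68 mm in diameter, 84 mm high, standing on the worktop near the tins; leave alone; origin at the centre of its underside
- salt_shaker: salt shaker, 44 mm in diameter, 90 mm high, standing on the worktop near the tins; leave alone; origin at the centre of its underside
- spice_a: spice jar, 41 mm in diameter, 105 mm high, standing on the rack's shelf at the left; leave alone; origin at the centre of its underside
- spice_b: spice jar like the other, standing on the rack's shelf at the right; leave alone; origin at the centre of its underside

How it is judged (in metres and radians):
At the end, for the whole second after the job is handed in: One tin in each lane (either way round), lid up and flat on the sloped floor (within 0.12 rad and 5 mm), its side within about 5 mm of the back stop, its centre within 14 mm of the lane's middle, at rest (slower than 10 mm/s) (((x of tin_a in the frame of left_stop between -0.036 and -0.026 m and y of tin_a in the frame of left_stop between -0.014 and 0.014 m and z of tin_a in the frame of left_stop between -0.005 and 0.005 m and angle between the z axis of tin_a and the z axis of left_stop, either way round below 0.12 rad and x of tin_b in the frame of right_stop between -0.036 and -0.026 m and y of tin_b in the frame of right_stop between -0.014 and 0.014 m and z of tin_b in the frame of right_stop between -0.005 and 0.005 m and angle between the z axis of tin_b and the z axis of right_stop, either way round below 0.12 rad) or (x of tin_a in the frame of right_stop between -0.036 and -0.026 m and y of tin_a in the frame of right_stop between -0.014 and 0.014 m and z of tin_a in the frame of right_stop between -0.005 and 0.005 m and angle between the z axis of tin_a and the z axis of right_stop, either way round below 0.12 rad and x of tin_b in the frame of left_stop between -0.036 and -0.026 m and y of tin_b in the frame of left_stop between -0.014 and 0.014 m and z of tin_b in the frame of left_stop between -0.005 and 0.005 m and angle between the z axis of tin_b and the z axis of left_stop, either way round below 0.12 rad)) and angle between each of tin_a, tin_b's own z axis and vertical below 0.6 rad and linear speed of each of tin_a, tin_b below 0.01 m/s); the robot touches nothing.
It fails at once if the jam jar is pushed more than 30 mm or tipped over (distance of jam_jar from where it was at the start of the episode above 0.03 m or angle between jam_jar's own z axis and vertical above 0.5 rad).
It fails at once if the salt shaker is pushed more than 30 mm or tipped over (distance of salt_shaker from where it was at the start of the episode above 0.03 m or angle between salt_shaker's own z axis and vertical above 0.5 rad).
It fails at once if the first spice jar is pushed more than 30 mm or tipped over (distance of spice_a from where it was at the start of the episode above 0.03 m or angle between spice_a's own z axis and vertical above 0.5 rad).
It fails at once if the second spice jar is pushed more than 30 mm or tipped over (distance of spice_b from where it was at the start of the episode above 0.03 m or angle between spice_b's own z axis and vertical above 0.5 rad).
It also fails if it takes over 72 s, if anything falls off the work surface, if the arm or the gripper's body presses on something with over 40 N, if the wrist force passes 120 N, or if a joint passes its speed limit or range.

ROBOT

A 6-joint arm with a two-finger parallel gripper is mounted at the origin on a cart in front of the work surface, level with it; the furniture and walls round the work are solid. World frame = base frame: x ahead of the robot, y to its left, z up, the work surface at z = 0. Lengths are in mm, angles in rad, forces in N, time in s.
With the tool pointing down it reaches from about 300 to 950 mm from the base axis. Payload 3.1 kg.
Tool frame: the origin (TCP) lies on the front face of the gripper's body, between the roots of the fingers; the fingertips stand 73 mm ahead of it and the grasp point (between the pads) lies 54 mm ahead of it (arm.nose_length is the z of the fingertips in the tool frame, in mm); z points along the fingers, y is the line along which they close (so a half turn about z gives the same grasp; the last joint's range is limited). The gripper opens to 85 mm and grips with 20 to 120 N. Pads are 22 mm wide; open, the fingers measure 114 mm over their backs; the gripper's body (76 mm by 85 mm) begins 54 mm behind the grasp point. The pads swing forward as they close: fully open they stand 13 mm farther back than shut.
Start: joints at [-1.42, 0.308, 1.634, -0, 1.2, -0.07], TCP at [136.853, -609.839, 303.872] pointing down, gripper open.
Joint ranges: [-3.06, 3.06], [-0.79, 1.96], [0.05, 2.63], [-1.19, 4.34], [0.05, 2.64], [-2.94, 2.94]. Speed limits (rad/s): [2.79, 2.79, 3.14, 3.14, 3.14, 3.14].

INTERFACE

Orientations are given as [roll, pitch, yaw] about the fixed x, y, z axes, in that order (R = Rz(yaw) Ry(pitch) Rx(roll)).
In Python, from workcell import arm, planner, viewer, readout gives the robot as it stands. Calls block until the motion is done:
- arm.movep(position, orientation): joint-space move of the TCP to a pose.
- arm.move_straight(position, speed=150, orientation=None, force_limit=None): straight line of the TCP; orientation=None keeps the orientation; speed is the mean speed in mm/s. With force_limit (N) it stops when the force on the tool has changed by that much, and returns True; else False.
- arm.goto_joints(angles): joint-space move.
- arm.open_jaws() and arm.close(squeeze=None): open the fingers fully, or close them until they stop; squeeze is the grip in N (None keeps the last).
- arm.pause(seconds).
- planner.solve_ik(position, orientation): joint angles nearest the present ones, or None.
- viewer.snapshot(name): name is "scene" or "top" or "wrist"; returns the picture (400x640x3 uint8, red, green, blue); there is no depth.
- viewer.camera_info(name): a dict with "camera_matrix" (3x3 intrinsics, pixels), "position" and "attitude" of the camera in the world. Camera axes: x right, y down, z forward; pixel columns grow to the right and rows downward; lengths in mm; the calibration is good to about 2 mm. A picture is of the moment at which its call begins: read the wrist's pose just before it. camera_info takes no time and is no camera call; for the wrist camera it gives the pose at the moment of the call.
A pose or a line that the arm cannot do raises arm.PlanningError and nothing moves.
- arm.finish_job(): hands the job in; it is judged then, once.
Readings, each from a call of its own:
- readout.current_clock(): time.
- readout.current_joints(): joint angles.
- readout.current_joint_velocities(): joint speeds.
- readout.current_joint_efforts(): joint torques, N m.
- readout.current_tcp_pos(): TCP position.
- readout.current_tool_rot(): TCP orientation.
- readout.current_ft_force(): force on the tool from outside, world axes, zero at the start.
- readout.current_wrist_torque(): the same for the moment, N m.
- readout.current_gripper_width(): finger opening in mm.
- readout.current_gripper_force(): force on a finger pad.
Only numpy, scipy, OpenCV 4.12 (cv2) and the standard library are available. Lean on these libraries where they do the work, as an engineer would, in place of code of your own. Each camera call takes 0.05 s, during which the arm holds its last target. There are 200 camera calls.

## Working session

There is one attempt and no reset: what is moved stays moved. The work goes in short steps, each a Python script; the robot and the scene stay as the last script left them, time stands still between calls to the robot, and variables do not carry over. Pictures are saved under pics/ and viewed, at most 10 in all, crops included, and the job is handed in when it is done.

```bash
mkdir -p pics; ls; python3 - <<'E'
from workcell import arm, planner, viewer, readout
import cv2,numpy as np
np.set_printoptions(precision=4,suppress=True)
for n in ["scene","top","wrist"]:
    im=viewer.snapshot(n); cv2.imwrite(f"pics/{n}0.png",im[:,:,::-1])
    print(n,viewer.camera_info(n))
print(readout.current_tool_rot(),readout.current_clock(),arm.nose_length)
E
```

```text
pics
scene {'camera_matrix': array([[370.3371,   0.    , 317.1648],
       [  0.    , 370.3371, 197.301 ],
       [  0.    ,   0.    ,   1.    ]]), 'position': array([101.1318,  72.903 , 896.4336]), 'attitude': array([-2.5765, -0.0095, -1.7692])}
top {'camera_matrix': array([[428.5404,   0.    , 317.4032],
       [  0.    , 428.5404, 199.4215],
       [  0.    ,   0.    ,   1.    ]]), 'position': array([ 258.7445,   41.0925, 1367.7809]), 'attitude': array([-2.8822,  0.0036, -1.7288])}
wrist {'camera_matrix': array([[339.7089,   0.    , 321.8537],
       [  0.    , 339.7089, 200.3909],
       [  0.    ,   0.    ,   1.    ]]), 'position': array([ 199.7438, -594.9028,  373.8037]), 'attitude': array([ 2.8791,  0.0022, -1.3495])}
[-3.1398 -0.0001  0.2208] 0.15 72.6
```

View pics/scene0.png

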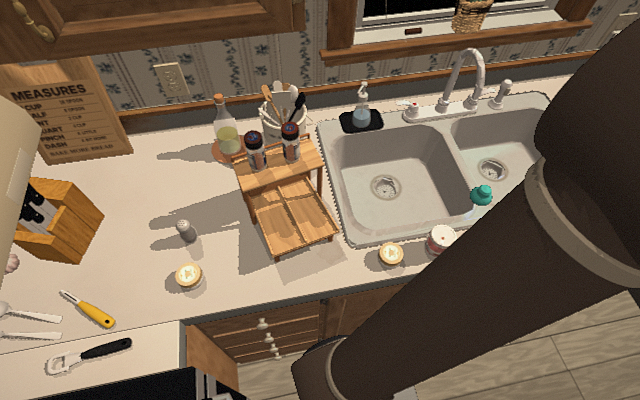

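View pics/top0.png

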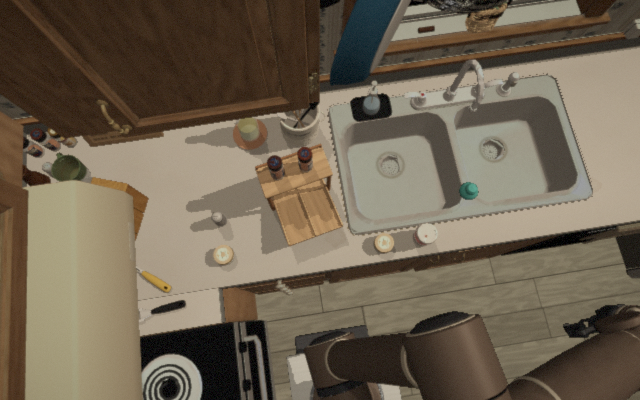

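The scene picture shows tins at about (188,275) and (391,254), the shaker at (186,230), the jam jar at (439,239), and the rack at 235–338 × 140–255. In the top picture the tins are at (223,256) and (384,243). I'll enlarge both for accurate pixels.

```bash
cat > h.py <<'E'
from workcell import arm, planner, viewer, readout
import cv2,numpy as np
from scipy.spatial.transform import Rotation as Ro
np.set_printoptions(precision=3,suppress=True)
def R(rpy): return Ro.from_euler('xyz',rpy).as_matrix()
def ray(ci,px,z):
    d=R(ci['attitude'])@np.linalg.inv(ci['camera_matrix'])@np.array([*px,1.])
    p=np.array(ci['position']); return p+d*(z-p[2])/d[2]
def proj(ci,P):
    q=(np.atleast_2d(P)-ci['position'])@R(ci['attitude'])@np.array(ci['camera_matrix']).T
    return q[:,:2]/q[:,2:]
E
python3 - <<'E'
from h import *
t=cv2.imread('pics/top0.png'); s=cv2.imread('pics/scene0.png')
# crops: top x205-445 y140-270 x3.3 ; scene x160-460 y115-295
cv2.imwrite('pics/tc.png',cv2.resize(t[140:275,200:450],None,fx=3.2,fy=3.2,interpolation=cv2.INTER_CUBIC))
cv2.imwrite('pics/sc.png',cv2.resize(s[110:300,165:465],None,fx=2.6,fy=2.6,interpolation=cv2.INTER_CUBIC))
ct,cs=viewer.camera_info('top'),viewer.camera_info('scene')
for n,a,b,z in [('tin',(223,256),(188,273),35),('tin',(384,243),(391,253),35),('jam',(428,232),(440,234),84)]:
    print(n,ray(ct,a,z),ray(cs,b,z))
E
```

```text
tin [475.375 308.847  35.   ] [481.465 308.207  35.   ]
tin [ 436.304 -193.518   35.   ] [ 436.486 -192.671   35.   ]
jam [ 441.704 -323.31    84.   ] [ 442.514 -310.955   84.   ]
```

View pics/tc.png

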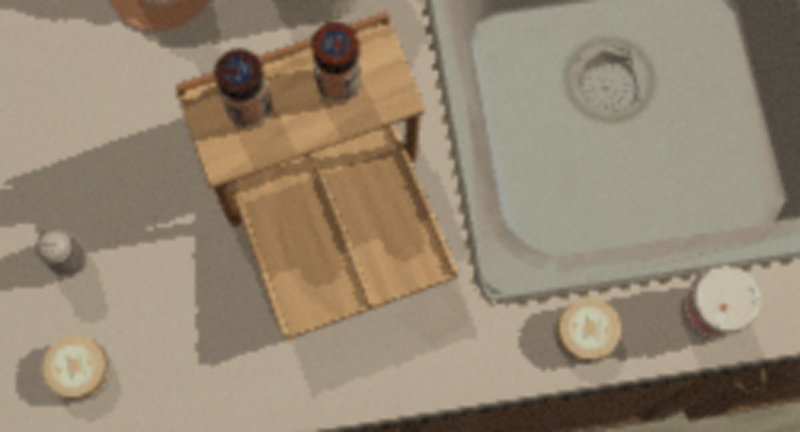

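View pics/sc.png

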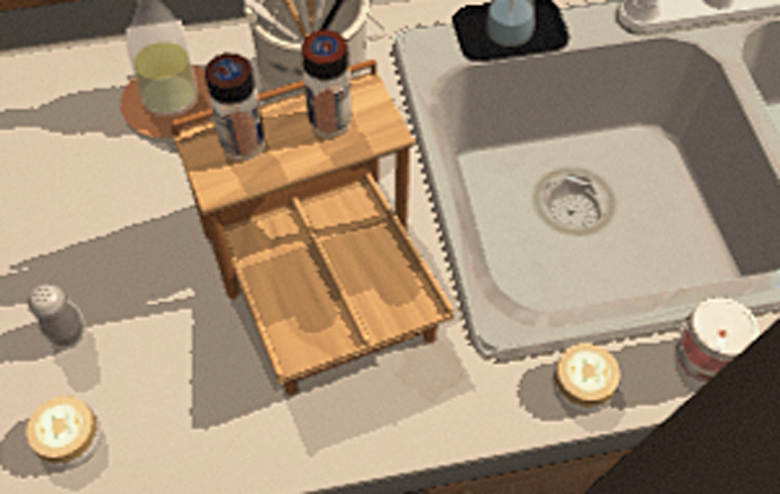

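```bash
cat >> h.py <<'E'
def up(p,s,o): return (np.array(p,float)+.5)/s-.5+np.array(o)
E
python3 - <<'E'
from h import *
from scipy.optimize import least_squares
ct,cs=viewer.camera_info('top'),viewer.camera_info('scene')
T=lambda p:up(p,3.2,(200,140)); S=lambda p:up(p,2.6,(165,110))
for n,a,b,z in [('tinL',(75,365),(62,428),35),('tinR',(590,328),(588,372),35),('jam',(726,300),(722,325),84),('salt',(57,246),(47,297),90)]:
    print(n,ray(ct,T(a),z),ray(cs,S(b),z))
M=np.array([[-120,89,86],[-120,-89,86],[-120,0,86],[14.5,105,165],[14.5,-105,165]],float)
pt=T(np.array([[287,335],[455,273],[369,305],[215,185],[422,109]]))
ps=S(np.array([[281,378],[450,316],[363,345],[205,215],[412,150]]))
def W(q,M): return M@R([0,0,q[2]]).T+[q[0],q[1],0]
f=lambda q:np.r_[(proj(ct,W(q,M))-pt).ravel(),(proj(cs,W(q,M))-ps).ravel()]
r=least_squares(f,[600,50,.2],loss='soft_l1');q=r.x;print(q,f(q).reshape(2,-1,2))
# overlay
for n,c,o,s,fn in [('t',ct,(200,140),3.2,'tc'),('s',cs,(165,110),2.6,'sc')]:
    im=cv2.imread(f'pics/{fn}.png')
    L=[]
    for y in (-89,-83,-3,3,83,89): L.append([[-122+2,y,85.7],[95+2,y,27.7]])
    for y in(-83,-3,3,83): L.append([[-122,y,78],[95,y,20]])
    L+=[[[14.5,-105,165],[14.5,105,165]],[[14.5,-105,175],[14.5,105,175]]]
    for l in L:
        p=(proj(c,W(q,np.array(l,float)))-o+.5)*s-.5
        cv2.line(im,*[tuple(int(v) for v in k) for k in p.round()],(0,0,255),1)
    cv2.imwrite(f'pics/{n}ov.png',im)
a,b=cv2.imread('pics/tov.png')[:360,150:500],cv2.imread('pics/sov.png')[40:400,150:490]
cv2.imwrite('pics/ov.png',np.hstack([a,b]))
E
```

```text
tinL [482.408 307.837  35.   ] [477.834 306.978  35.   ]
tinR [ 438.902 -194.139   35.   ] [ 437.165 -192.48    35.   ]
jam [ 438.181 -317.953   84.   ] [ 439.598 -316.006   84.   ]
salt [589.212 302.263  90.   ] [588.099 303.912  90.   ]
[604.533  39.349   0.186] [[[-2.295  0.482]
  [ 0.575  0.236]
  [-0.077 -0.01 ]
  [-1.788  1.721]
  [ 1.347  2.177]]

 [[-2.872 -1.357]
  [ 1.124 -2.384]
  [ 0.804 -1.36 ]
  [-1.298  0.778]
  [ 1.545 -0.573]]]
```

View pics/ov.png

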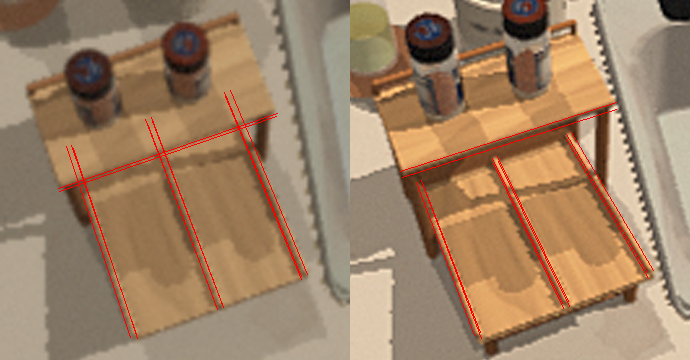

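The overlay fits the rack to a few mm: rack (604.5, 39.3), yaw 0.186, with the front rib end matching. The tins agree in both views: R (438,-193) and L (480,307.5). I'll refine the rack with one wrist view before loading.

```bash
python3 - <<'E'
from h import *
arm.movep([450,20,330],[np.pi,0,.2])
ci=viewer.camera_info('wrist'); im=viewer.snapshot('wrist')
np.savez('w1.npz',**ci); print(ci,readout.current_clock())
cv2.imwrite('pics/w1.png',im[:,:,::-1]); cv2.imwrite('pics/w1b.png',cv2.resize(im[:,:,::-1],(800,500),interpolation=cv2.INTER_CUBIC))
E
```

```text
{'camera_matrix': array([[339.709,   0.   , 321.854],
       [  0.   , 339.709, 200.391],
       [  0.   ,   0.   ,   1.   ]]), 'position': array([513.456,  32.579, 400.919]), 'attitude': array([ 2.879,  0.   , -1.371])} 2.7
```

View pics/w1b.png

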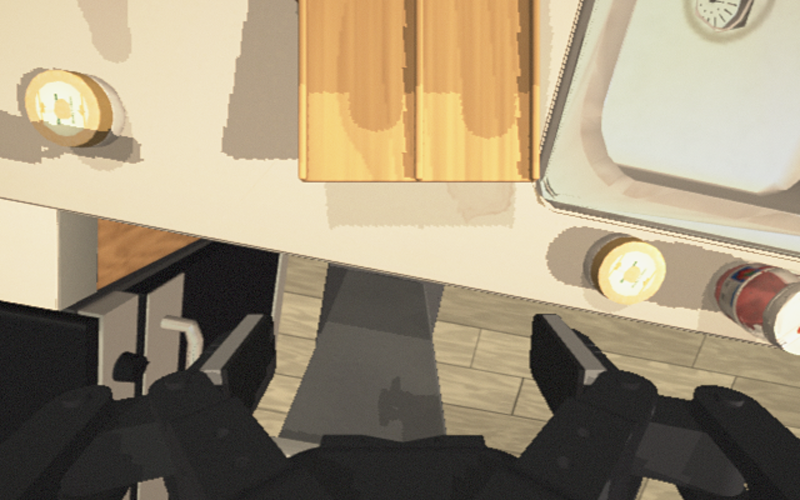

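Wrist view (800×500): the rack front corners are at (300,179) and (540,179) with the rib front at (418,179). Lids are at (67,106) and (628,269). The fingers are open and the jam jar is clear of tin R.

```bash
python3 - <<'E'
from h import *
from scipy.optimize import least_squares
c=dict(np.load('w1.npz')); U=lambda p:up(p,1.25,(0,0))
print('L',ray(c,U((67,106)),35),'R',ray(c,U((628,269)),35))
W=lambda q,M:np.asarray(M,float)@R([0,0,q[2]]).T+[q[0],q[1],0]
M=[[-120,89,86],[-120,-89,86],[-120,0,86]]
pt=U(np.array([[300,179],[540,179],[418,179]]))
f=lambda q:(proj(c,W(q,M))-pt).ravel()
q=least_squares(f,[604,39,.19]).x;print(q,f(q))
im=cv2.imread('pics/w1b.png')
for y in (-89,-83,-3,3,83,89):
    p=proj(c,W(q,[[-120,y,85.7],[-10,y,56.3]]))*1.25
    cv2.line(im,*[tuple(int(v) for v in k) for k in p.round()],(0,0,255),1)
cv2.imwrite('pics/w1o.png',cv2.resize(im[0:200,280:560],None,fx=2.8,fy=2.8))
E
```

```text
L [482.694 306.15   35.   ] R [ 440.574 -189.896   35.   ]
[603.922  38.265   0.2  ] [-1.448  0.075  0.383  0.015  1.064  0.045]
```

View pics/w1o.png

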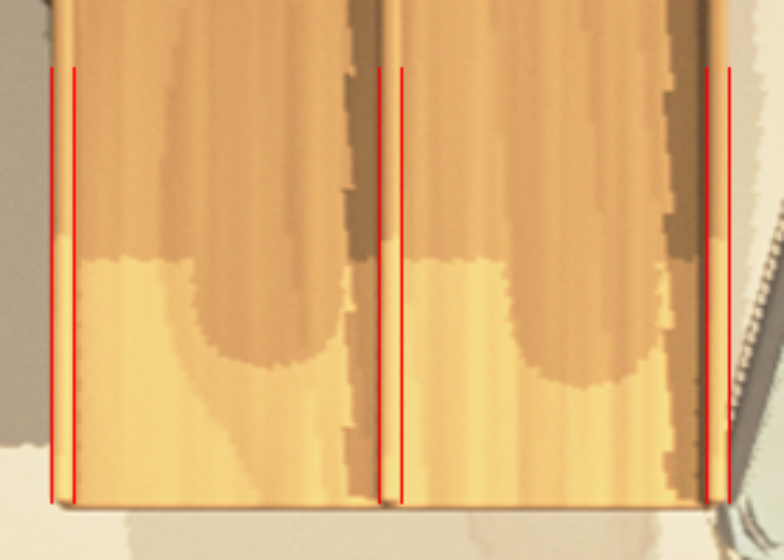

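The overlay is essentially exact, so rack = (604, 38.3), yaw 0.20. Next I'll check IK for the whole sequence.

```bash
cat >> h.py <<'E'
RP=np.array([604,38.3,0.]); YAW=.199; RR=R([0,0,YAW])
S=np.radians(15)
def floor(u,y,h=0):
    "rack-frame: u mm up-slope from stop face, lane y, h above floor (square)"
    return RP+RR@np.array([95-u*np.cos(S)+h*np.sin(S), y, 20+u*np.sin(S)+h*np.cos(S)])
def tool(lean,xdir):
    """rpy: axis tip->body tilted by lean to +x of the rack (neg = back to the robot);
    xdir: rack-frame direction that tool x should roughly follow"""
    z=-np.array([np.sin(lean),0,np.cos(lean)]); x=np.array(xdir,float); x-=z*(x@z); x/=np.linalg.norm(x)
    m=RR@np.c_[x,np.cross(z,x),z]
    return Ro.from_matrix(m).as_euler('xyz'), m[:,2]
TINS={'R':(439,-191.5),'L':(481,307)}; LANE={'R':-43,'L':43}
PL=np.radians(13); BK=np.radians(-36); UP=187  # u of placed tin
E
python3 - <<'E'
from h import *
for k in 'RL':
  t=np.array([*TINS[k],0]); y=LANE[k]
  for xd in ([0,1,0],[0,-1,0]):
    o,_=tool(0,xd); o2,ax=tool(PL,xd)
    print(k,xd,planner.solve_ik(t+[0,0,76],o),planner.solve_ik(t+[0,0,200],o),planner.solve_ik(floor(UP,y,2)-76*ax,o2),planner.solve_ik(floor(UP,y,2)-76*ax+[0,0,120],o2))
  for xd in ([-1,0,0],[1,0,0]):
    o,ax=tool(BK,xd)
    print('push',xd,[planner.solve_ik(floor(u,y,h)-72.6*ax,o) for u,h in ((62+200,80),(62+180,11),(66,11))])
E
```

```text
R [0, 1, 0] [-0.502  0.392  2.092 -0.     0.658 -0.701] [-0.502  0.162  2.052  0.     0.927 -0.701] [-0.083  0.463  1.797 -0.07   1.101 -0.244] [-0.083  0.307  1.734 -0.065  1.32  -0.259]
R [0, -1, 0] [-0.502  0.392  2.092 -0.     0.658  2.44 ] [-0.502  0.162  2.052 -0.     0.927  2.44 ] [-0.083  0.463  1.797 -0.07   1.101  2.898] [-0.083  0.307  1.734 -0.065  1.32   2.882]
push [-1, 0, 0] [array([-0.37 , -0.164,  2.437,  0.816,  0.45 , -2.813]), array([-0.368,  0.039,  2.469,  1.324,  0.331,  2.926]), array([-0.167,  0.407,  2.125,  1.507,  0.212,  2.907])]
push [1, 0, 0] [array([-0.37 , -0.164,  2.437,  0.816,  0.45 ,  0.329]), array([-0.368,  0.039,  2.469,  1.324,  0.331, -0.216]), array([-0.167,  0.407,  2.125,  1.507,  0.212, -0.235])]
L [0, 1, 0] [ 0.492  0.519  1.878 -0.     0.744  0.293] [ 0.492  0.326  1.842 -0.     0.974  0.293] [ 0.059  0.444  1.826 -0.035  1.097 -0.121] [ 0.059  0.285  1.763 -0.032  1.319 -0.129]
L [0, -1, 0] [ 0.492  0.519  1.878 -0.     0.744 -2.849] [ 0.492  0.326  1.842 -0.     0.974 -2.849] None None
push [-1, 0, 0] [array([-0.098, -0.228,  2.485,  0.568,  0.325, -2.357]), None, array([0.015, 0.387, 2.159, 1.794, 0.11 , 2.768])]
push [1, 0, 0] [array([-0.098, -0.228,  2.485,  0.568,  0.325,  0.784]), array([-0.096, -0.011,  2.52 ,  1.428,  0.174, -0.096]), array([ 0.015,  0.387,  2.159,  1.794,  0.11 , -0.374])]
```

```bash
cat >> h.py <<'E'
def load(k):
    t=np.array([*TINS[k],0.]); y=LANE[k]
    o,_=tool(0,[0,1,0]); o2,ax=tool(PL,[0,1,0])
    arm.open_jaws(); arm.movep(t+[0,0,150],o)
    print('down',arm.move_straight(t+[0,0,75],120,force_limit=8))
    arm.close(40); print('width',readout.current_gripper_width(),readout.current_tcp_pos())
    arm.move_straight(t+[0,0,230],200)
    g=lambda h:floor(UP,y,h)-75*ax
    arm.movep(g(90),o2); arm.move_straight(g(15),120)
    print('place',arm.move_straight(g(-5),25,force_limit=3),readout.current_tcp_pos()-g(0),'w',readout.current_gripper_width(),readout.current_clock())
def release(k):
    _,ax=tool(PL,[0,1,0])
    arm.open_jaws(); arm.move_straight(readout.current_tcp_pos()-100*ax,150)
E
python3 - <<'E'
from h import *
for k in 'RL':
  for xd in ([0,1,0],[0,-1,0]):
    o,ax=tool(BK,xd)
    print(k,xd,[planner.solve_ik(floor(u,LANE[k],h)-72.6*ax,o) for u,h in ((265,80),(245,14),(64,14))])
load('R')
ci=viewer.camera_info('scene');im=viewer.snapshot('scene')[:,:,::-1]
cv2.imwrite('pics/p1.png',cv2.resize(im[100:320,150:470],None,fx=2.4,fy=2.4))
E
```

```text
R [0, 1, 0] [array([-0.376, -0.173,  2.442,  0.813,  0.455, -1.242]), array([-0.372,  0.024,  2.472,  1.29 ,  0.337, -1.753]), array([-0.165,  0.405,  2.119,  1.473,  0.212, -1.77 ])]
R [0, -1, 0] [array([-0.376, -0.173,  2.442,  0.813,  0.455,  1.9  ]), array([-0.372,  0.024,  2.472,  1.29 ,  0.337,  1.389]), array([-0.165,  0.405,  2.119,  1.473,  0.212,  1.372])]
L [0, 1, 0] [array([-0.101, -0.238,  2.49 ,  0.564,  0.331, -0.785]), array([-0.099, -0.027,  2.523,  1.353,  0.177, -1.593]), array([ 0.016,  0.385,  2.153,  1.727,  0.108, -1.876])]
L [0, -1, 0] [array([-0.101, -0.238,  2.49 ,  0.564,  0.331,  2.357]), array([-0.099, -0.027,  2.523,  1.353,  0.177,  1.549]), array([0.016, 0.385, 2.153, 1.727, 0.108, 1.266])]
down False
width 60.3916016637303 [ 439.852 -191.947   76.202]
place True [0.766 0.208 2.417] w 60.27474401626332 8.9167
```

View pics/p1.png

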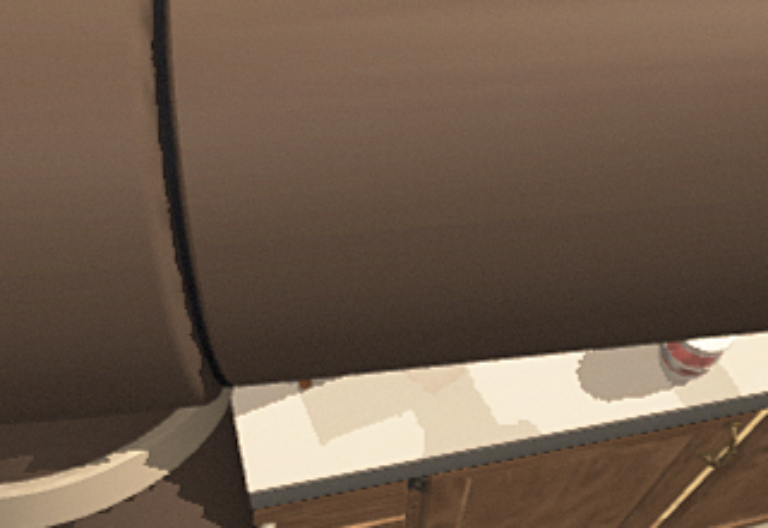

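The arm hides the rack here. The grip width of 60 mm and floor contact within 2.4 mm of the prediction are both as expected, so I'll release and push.

```bash
cat >> h.py <<'E'
def push(k,h=14,u1=60,lim=4):
    y=LANE[k]; o,ax=tool(BK,[0,1,0]); g=lambda u,h:floor(u,y,h)-72.6*ax
    U=lambda: 72.6*0+((RR.T@(RP-readout.current_tcp_pos()-72.6*ax))[0]+95)/np.cos(S)+h*np.tan(S)
    arm.close(20); arm.movep(g(265,90),o); arm.move_straight(g(248,h),100)
    print('push',arm.move_straight(g(100,h),60,force_limit=6),'u',U(),readout.current_ft_force())
    print('end',arm.move_straight(g(u1,h),25,force_limit=lim),'u',U(),readout.current_ft_force(),readout.current_clock())
def back(k):
    o,ax=tool(BK,[0,1,0]); arm.move_straight(floor(250,LANE[k],25)-72.6*ax,150)
    arm.movep(floor(250,LANE[k],140)-72.6*ax,o)
E
python3 - <<'E'
from h import *
release('R'); push('R')
E
```

```text
push False u 100.14557738212517 [-0.034 -0.798  0.409]
end True u 63.408117042075055 [-2.972 -0.379  1.904] 16.7083
```

```bash
cat >> h.py <<'E'
def look(name,lean=-45,p=(-230,0,220)):
    o,_=tool(np.radians(lean),[1,0,0]); arm.movep(RP+RR@np.array(p,float),o)
    ci=viewer.camera_info('wrist'); im=viewer.snapshot('wrist')[:,:,::-1].copy()
    cv2.imwrite(f'pics/{name}_raw.png',im)
    im=cv2.resize(im,(800,500),interpolation=cv2.INTER_CUBIC)
    for k in 'RL':   # expected lid circle of a tin at home
        a=np.linspace(0,2*np.pi,60)
        P=np.array([floor(31+31*np.cos(b),LANE[k]+31*np.sin(b),35) for b in a])
        cv2.polylines(im,[(proj(ci,P)*1.25).round().astype(int)],True,(0,255,0),1)
    cv2.imwrite(f'pics/{name}.png',im); print(readout.current_clock())
E
python3 - <<'E'
from h import *
back('R'); look('l1')
E
```

```text
Traceback (most recent call last):
  File "h.py", line 49, in look
    o,_=tool(np.radians(lean),[1,0,0]); arm.movep(RP+RR@np.array(p,float),o)
                                        ~~~~~~~~~^^^^^^^^^^^^^^^^^^^^^^^^^^^
workcell.PlanningError: the arm cannot take that pose within its joint ranges
```

```bash
python3 - <<'E'
from h import *
best=None
for lean in (-45,-40,-35,-30):
  for x in (-230,-200,-170,-140):
    for z in (220,250,190):
      o,_=tool(np.radians(lean),[1,0,0])
      if best is None and planner.solve_ik(RP+RR@np.array([x,0.,z]),o) is not None: best=(lean,(x,0,z))
print(best); look('l1',*best)
E
```

```text
(-45, (-230, 0, 250))
19.9
```

View pics/l1.png

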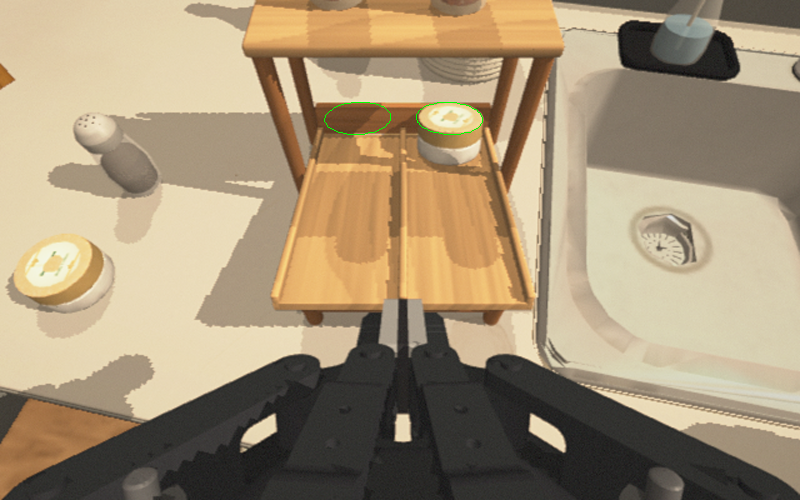

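The right tin's lid at (450,118) coincides with the predicted home outline, so it is flat against the stop. Now the left tin.

```bash
python3 - <<'E'
from h import *
load('L'); 
E
```

```text
down False
width 60.47624418332995 [481.985 307.584  76.389]
place True [0.802 0.045 2.564] w 60.37674525415802 26.2917
```

```bash
python3 - <<'E'
from h import *
release('L'); push('L'); back('L'); look('l2',-45,(-230,0,250))
E
```

```text
push False u 100.13465241871492 [ 0.417 -0.382 -0.435]
end True u 63.39959644297414 [-1.477 -0.623  2.269] 34.3917
37.3583
```

View pics/l2.png

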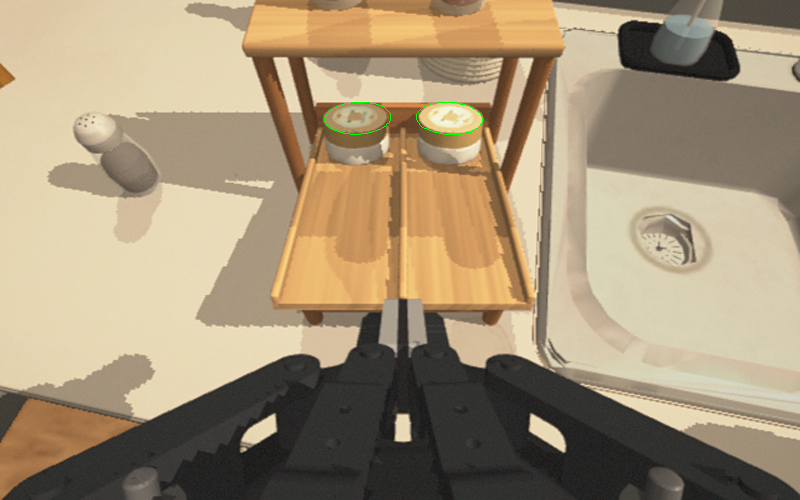

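Both lids, at (357,118) and (450,118), match the home outlines. The shaker and jars are standing and the gripper is clear.

```bash
python3 -c "
from h import *
print(arm.finish_job())"
```

```text
the job is handed in; nothing more can be done
None
```

Both tins are in the rack, one in each lane, lids up and against the back stop by the last wrist-camera view; I handed the job in at about 37 s without bumping the jars or the shaker as far as I could see, and no pass/fail verdict came back.

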